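Unpack the new bench stone

TASK

A new sharpening stone has come in the carton on the workbench. Fold its two long outer flaps back, well past upright, then the short inner flap beneath them likewise, take the stone out and lay it gently, flat, the same way up and lengthwise, wholly on the green rubber mat, leaving every flap folded back. Do not crush the carton, and do not disturb the chisel, the glue bottle or the hand plane.

Things in the scene. Friction and masses are not known exactly. Their poses are not given: they have to be found in the camera images.
- carton: Brown cardboard carton, fixed to the bench, left or right of the robot: outside 220 (its x) x 160 (y) x 100 high, walls 5 thick, three flaps on top. Origin: centre of its underside, z up; +x is the end away from the robot, turned up to 0.55 rad from straight ahead. Inside, a fixed grey bed, on which the stone lies, has its flat top 35 above the origin.
- flap_left (a joint): Angle of the long outer flap hinged along the carton's +y top edge: 0 closed (level), pi/2 upright, stop at 2.5. Starts ajar, 0.45 to 0.9. A plate 216 (along x) x 66 x 4 thick, 30 g; closed, its free edge is 14 short of the carton's middle line. The crease is a little stiff (0.03 N m): it stays where it is left.
- flap_right (a joint): Angle of the same flap at the carton's -y top edge, same size, stiffness and range of starts; values as flap_left.
- flap_inner (a joint): Angle of the short inner flap, hinged along the carton's +x (far) top edge, under the outer flaps: 0 closed (level), pi/2 upright, stop at 2.5. Starts at 0.05 to 0.18. A plate 100 (along y) x 70 (along x) x 4 thick, same stiff crease. Closed, its underside is 37 above the stone's top. The near end has no flap.
- flap_left_hinge (a point): Middle of the left flap's hinge line, in the carton's frame at (0, +80, 102) mm; axes as the carton's.
- flap_right_hinge (a point): Middle of the right flap's hinge line, in the carton's frame at (0, -80, 102) mm; axes as the carton's.
- flap_inner_hinge (a point): Middle of the inner flap's hinge line, in the carton's frame at (110, 0, 102) mm; axes as the carton's.
- flap_left_edge (a point): Middle of the left flap's free edge, 66 from its hinge line.
- flap_right_edge (a point): Middle of the right flap's free edge, 66 from its hinge line.
- flap_inner_edge (a point): Middle of the inner flap's free edge, 70 from its hinge line.
- stone: Dark grey sharpening stone with a paler lower layer, a block 150 (its x) by 50 (its y) by 28 high, 0.3 to 0.65 kg, lying flat on the bed in the carton, lengthwise within 0.2 rad. Origin: centre of its underside, z up.
- mat: Green rubber mat fixed to the bench, 200 (its x) by 90 (its y) by 4 thick. Origin: centre of its underside, z up; turned up to 0.55 rad either way from the direction ahead of the robot.
- chisel: Bystander, loose: wood-handled chisel lying beside the mat, on its +y side, along the mat. 230 long (its x, blade to +x), 29 wide, 29 high. Origin: under its middle.
- glue: Bystander, loose: yellow glue bottle standing beside the carton, on its +y side. 56 in diameter, 150 high. Origin: centre of its underside.
- plane: Bystander, loose: steel hand plane with wooden knob and handle lying across the bench beyond the carton and the mat. 240 long (its x), 60 wide, about 110 high, 1.7 kg. Origin: centre of its underside.
Not all that is in view belongs to the job. Of the things like the stone, leave any that is blue or white; of the rest the larger one is meant.

How it is judged (in metres and radians):
On the way, in this order (a step that is already met when the one before it is completed fails the run):
1. both outer flaps folded back past upright (over 1.75 rad) (value of joint each of flap_left, flap_right above 1.75 rad), for 0.1 s.
2. the inner flap folded back past upright (over 1.75 rad) (value of joint flap_inner above 1.75 rad), for 0.1 s.
3. the stone lifted clear of the carton (z of stone in the frame of carton above 0.1 m), for 0.1 s.
At the end, for the whole second after the job is handed in: All three flaps folded back past upright (over 1.75 rad); the stone at rest, released, right way up and flat (tilt under 0.08 rad) on the mat, its middle within 27 mm along and 22 mm across the mat's middle, lengthwise within 0.28 rad (either way round) (all of step 1 and value of joint flap_inner above 1.75 rad and x of stone in the frame of mat between -0.027 and 0.027 m and y of stone in the frame of mat between -0.022 and 0.022 m and angle between the x axis of stone and the x axis of mat, either way round below 0.28 rad and angle between stone's own z axis and vertical below 0.08 rad and z of stone in the frame of mat between 0 and 0.008 m and linear speed of stone below 0.02 m/s); the robot touches nothing.
It fails at once if the chisel moved more than 20 mm (distance of chisel from where it was at the start of the episode above 0.02 m).
It fails at once if the glue bottle moved more than 20 mm or tipped (distance of glue from where it was at the start of the episode above 0.02 m or angle between glue's own z axis and vertical above 0.3 rad).
It fails at once if the hand plane moved more than 20 mm (distance of plane from where it was at the start of the episode above 0.02 m).
It fails at once if the robot pressed on the carton with over 40 N (contact force between any of the fingers, the arm and carton above 40 N).
It fails at once if the stone dropped on the mat or the bench, or struck with over 60 N (contact force between stone and mat above 60 N or contact force between stone and table above 60 N).
It also fails if it takes over 72 s, if anything falls off the work surface, if the arm or the gripper's body presses on something with over 40 N, if the wrist force passes 120 N, or if a joint passes its speed limit or range.

ROBOT

A 6-joint arm with a two-finger parallel gripper is mounted at the origin on the work surface. World frame = base frame: x ahead of the robot, y to its left, z up, the work surface at z = 0. Lengths are in mm, angles in rad, forces in N, time in s.
With the tool pointing down it reaches from about 275 to 750 mm from the base axis. Payload 10.2 kg.
Tool frame: the origin (TCP) lies at the very end of the fingers, on their centre line; the grasp point (between the pads) lies 19 mm behind it; z points along the fingers, y is the line along which they close (so a half turn about z gives the same grasp; the last joint's range is limited). The gripper opens to 85 mm and grips with 20 to 120 N. Pads are 22 mm wide; open, the fingers measure 114 mm over their backs; the gripper's body (76 mm by 85 mm) begins 54 mm behind the grasp point. The pads swing forward as they close: fully open they stand 13 mm farther back than shut.
Start: joints at [-1.455, 0.313, 1.498, -0, 1.331, -0.223], TCP at [174.474, -495.167, 231.294] pointing down, gripper open.
Joint ranges: [-2.94, 2.94], [-0.97, 2.17], [0.19, 2.56], [-1.23, 4.37], [0.02, 3.11], [-2.88, 2.88]. Speed limits (rad/s): [2.39, 2.39, 3.01, 3.14, 3.14, 3.14].

INTERFACE

Orientations are given as a unit quaternion [w, x, y, z].
In Python, from rig import * gives the robot as it stands. The module is installed in compiled form; this text tells all that it offers.
- The arm moves only by the shell command python3 -m crank 'ROWS' [FORCE]. ROWS is JSON, a list that holds one entry, the list of rows, each a list of 7 numbers: the shift along the tool's x, y, z in units of 25 mm (1.0 is 25 mm), then the turn, a rotation vector about the tool's x, y, z in units of 8 degrees (1.0 is 8 degrees), then the finger opening in mm, from 0 to 85.4. A call has exactly 8 rows; each row shifts and turns the commanded pose from where the row before left it, along the tool's axes as they then stand; what a row does not reach is not made up. A row lasts 1/10 s, in which the tool goes at most 50 mm and 8.59 degrees, less where a joint would pass 70% of its speed; a pose out of reach is approached as far as the arm can. A call is refused whole if a number of a shift passes 1 or a number of a turn 1, either way. A call with a gripper value outside its range is refused whole. The fingers move at their own pace and stop on an object; FORCE is the grip in N (left out, the last holds). Time passes only in rows, so rows that do not move let the fingers close, or fill a call up. It gives the time, the measured TCP pose, the force, the opening and the grip force at its end, in the units of the state.
- sense(): the state, without advancing time (a new reading comes with each control period).
- capture(name): name is "scene" or "top" or "wrist"; returns the picture (420x560x3 uint8, blue, green, red); there is no depth.
- camera_model(name): a dict with "fx", "fy", "cx", "cy" (pixels), "world_from_camera" (4x4, takes a point from camera to world coordinates); the wrist camera has in their place "T_tool_cam" (4x4, takes a point from camera to tool coordinates, whose origin is the TCP and whose axes are the flange's). Camera axes: x right, y up, looking along -z (the intrinsics and any distortion apply to the point x, -y, -z); pixel columns grow to the right and rows downward; lengths in mm; the calibration is good to about 2 mm. A picture is of the moment at which its call begins: read the wrist's pose just before it. camera_model takes no time and is no camera call.
- finish_job(): hands the job in; it is judged then, once.
The state is a dict: "time_s": time; "joints": joint angles; "dq": joint speeds; "tau": joint torques, N m; "eef_pos": TCP position; "ee_rot": TCP orientation; "force": force on the tool from outside, world axes, zero at the start; "wrist_torque": the same for the moment, N m; "grip_width": opening from 0.0 (shut) to 1.0 (fully open); "grip_force": force on a finger pad.
Only numpy, scipy, OpenCV 4.12 (cv2) and the standard library are available. Lean on these libraries where they do the work, as an engineer would, in place of code of your own. Each camera call takes 0.05 s, during which the arm holds its last target. There are 200 camera calls.

## Working session

There is one attempt and no reset: what is moved stays moved. The work goes in short steps, Python scripts to look and compute and a shell command to move; the robot and the scene stay as the last step left them, time stands still between calls to the robot, and variables do not carry over. Pictures are saved under pics/ and viewed, at most 10 in all, crops included, and the job is handed in when it is done.

```bash
mkdir -p pics
python3 - <<'E'
from rig import *
import cv2,json
for n in("scene","top"):
    cv2.imwrite(f"pics/{n}0.png",capture(n)); m=camera_model(n); print(n,{k:(v if not hasattr(v,'tolist') else v.tolist()) for k,v in m.items()})
print(camera_model("wrist")); print(sense())
E
```

```text
scene {'fx': 490.16462905079646, 'fy': 490.16462905079646, 'cx': 281.31460198429943, 'cy': 204.75505708662467, 'world_from_camera': [[0.20246872244078154, -0.7576440194127901, 0.6204691420862357, 1323.5183147307487], [0.9791623372696766, 0.1464440337273586, -0.14069563695525397, -121.96370080764135], [0.015733203926159345, 0.6360264812361919, 0.7715068252844727, 1029.1003571222932], [0.0, 0.0, 0.0, 1.0]]}
top {'fx': 417.3089652344259, 'fy': 417.3089652344259, 'cx': 273.0941594691713, 'cy': 204.29161243835614, 'world_from_camera': [[0.012319530397529315, 0.9973220704703458, -0.07208964505063832, 485.4665116630646], [-0.9999115920461337, 0.012648089696162358, 0.004102915890474652, 51.3015234641007], [0.005003724867618863, 0.07203272575559323, 0.9973897177922323, 1130.6127139662872], [0.0, 0.0, 0.0, 1.0]]}
{'fx': 300.3307796019529, 'fy': 300.3307796019529, 'cx': 273.32670719559843, 'cy': 209.66846305441203, 'T_tool_cam': array([[ 2.04639118e-04,  9.60695995e-01,  2.77602527e-01,
         6.99871727e+01],
       [ 9.99999943e-01, -1.22450692e-04, -3.13402109e-04,
         8.82097044e-02]
[... 168 characters left out ...]
0]])}
{'time_s': 0.1, 'joints': array([-1.45537642e+00,  3.13394781e-01,  1.49833094e+00, -7.53103713e-06,
        1.33102544e+00, -2.23399650e-01]), 'dq': array([-0.00077383, -0.00070478, -0.00392714,  0.00202813,  0.00022475,
        0.00076484]), 'tau': array([ 2.02025978e-03, -4.12902474e+01, -2.60141838e+01, -1.53358324e-04,
        3.05712128e-03,  8.80301911e-06]), 'eef_pos': array([ 174.45664996, -494.92780183,  230.8032926 ]), 'ee_rot': array([-5.78606650e-04,  9.85684134e-01,  1.68601462e-01,  2.76066722e-05]), 'force': array([ 0.60911556,  1.06215299, -0.00982794]), 'wrist_torque': array([ 0.00039054,  0.00982509, -0.03692596]), 'grip_force': 0.0, 'grip_width': 0.9943399881370032}
```

View pics/scene0.png

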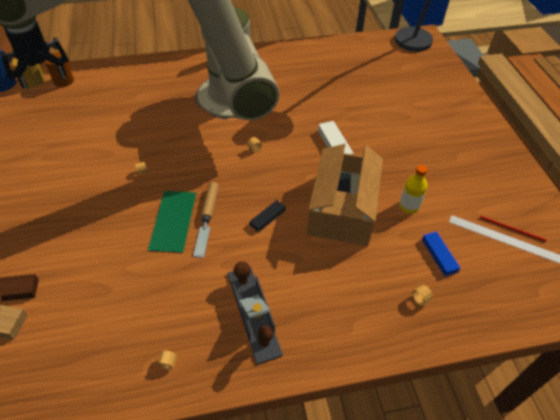

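View pics/top0.png

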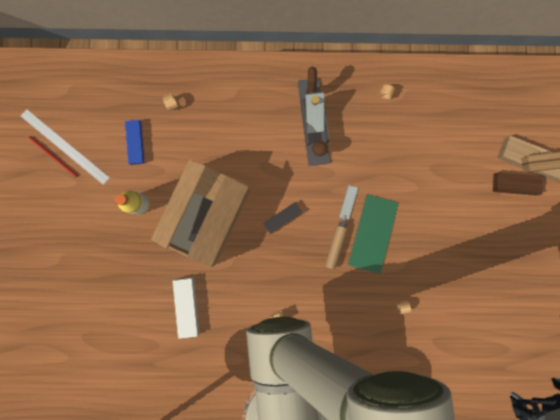

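Both pictures show the carton at top px (200,213), the glue at (132,202), the mat at (374,233), the chisel at (342,228) and the plane at (315,120). The stone-like things are blue (135,142), white (186,308), a small dark one on the bench (284,217) and a dark one in the carton (198,220). Blue and white are ruled out, and of the dark ones the one in the carton should be the larger. I'll confirm with an enlarged crop.

Run:
```python
import cv2,numpy as np
t=cv2.imread("pics/top0.png")
a=cv2.resize(t[150:275,145:255],None,fx=4.4,fy=4.4,interpolation=cv2.INTER_CUBIC)
b=cv2.resize(t[185:275,262:332],None,fx=4.2,fy=4.2,interpolation=cv2.INTER_CUBIC)
c=np.zeros((550,a.shape[1]+b.shape[1],3),np.uint8); c[:a.shape[0],:a.shape[1]]=a; c[:b.shape[0],a.shape[1]:]=b
print(c.shape,a.shape); cv2.imwrite("pics/crop1.png",c)
# mat by colour
hsv=cv2.cvtColor(t,cv2.COLOR_BGR2HSV); m=cv2.inRange(hsv,(60,80,30),(90,255,200))
k=max(cv2.findContours(m,0,2)[0],key=cv2.contourArea); print(cv2.minAreaRect(k),cv2.contourArea(k),cv2.boxPoints(cv2.minAreaRect(k)))
```

```text
(550, 778, 3) (550, 484, 3)
((373.18621826171875, 233.66551208496094), (31.75390625, 72.27262878417969), 15.068490028381348) 2155.0 [[348.46072 264.4317 ]
 [367.24966 194.64412]
 [397.9117  202.89932]
 [379.12277 272.6869 ]]
```

View pics/crop1.png

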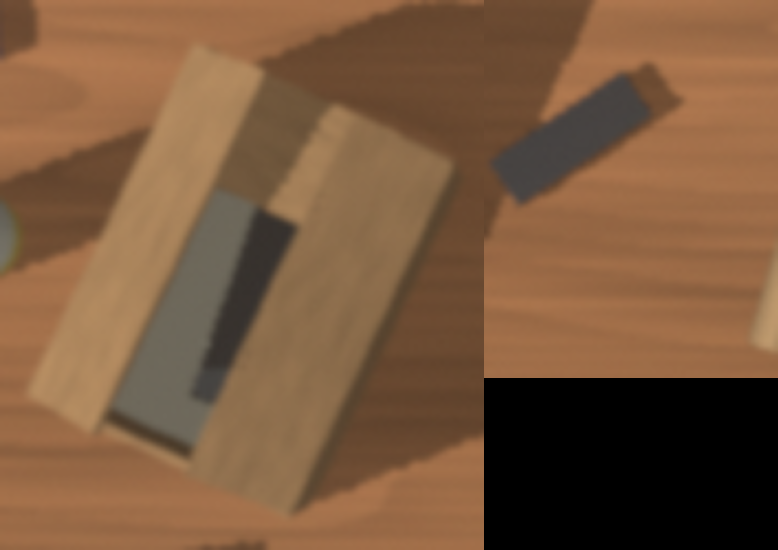

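The crop shows the stone in the carton between the flaps, with its near end at crop (200,395). It is longer than the small dark one at crop (580,135), which is about 85 mm and brown at one end, so the stone in the carton is the one meant. Next I'll fit poses.

```bash
cat > h.py <<'E'
import numpy as np, cv2
from rig import *
from scipy.optimize import least_squares
from scipy.spatial.transform import Rotation as R
def proj(m,P,W=None):
    W=np.array(m["world_from_camera"]) if W is None else W
    p=(np.asarray(P,float)-W[:3,3])@W[:3,:3]
    return np.stack([m["cx"]+m["fx"]*p[:,0]/-p[:,2], m["cy"]-m["fy"]*p[:,1]/-p[:,2]],1)
def ray(m,px,z,W=None):
    W=np.array(m["world_from_camera"]) if W is None else W
    px=np.atleast_2d(px); d=np.stack([(px[:,0]-m["cx"])/m["fx"],-(px[:,1]-m["cy"])/m["fy"],-np.ones(len(px))],1)@W[:3,:3].T
    return W[:3,3]+d*((z-W[2,3])/d[:,2:])
def T(p,P):  # planar pose (x,y,yaw) applied to Nx3
    P=np.asarray(P,float); c,s=np.cos(p[2]),np.sin(p[2])
    return np.c_[p[0]+c*P[:,0]-s*P[:,1],p[1]+s*P[:,0]+c*P[:,1],P[:,2]]
def toolinfo(C):
    s=sense(); r=R.from_quat(s["ee_rot"],scalar_first=True); d=s["eef_pos"]-[C[0],C[1],0]
    c=R.from_euler("z",C[2])
    print("t",round(s["time_s"],2),"tcp carton",c.inv().apply(d).round(1),"axes x,z in carton",(c.inv()*r).as_matrix()[:,[0,2]].T.round(3).tolist(),"F",s["force"].round(1),"j",s["joints"].round(2),"gf",s["grip_force"],"gw",round(s["grip_width"],3))
    return s,r
E
python3 - <<'E'
from h import *
m=camera_model("top")
c=np.array([[193,42],[28,395],[455,163],[295,515],[265,72],[95,432],[332,103],[190,468]])/4.4+[145,150]-.5
def P(v):
    x,y,w,a,b=v
    L=[[108,80,103],[-108,80,103],[108,-80,103],[-108,-80,103]]
    for s,t in((1,a),(-1,b)):
        for e in(108,-108): L.append([e,s*(80-66*np.cos(t)),102+66*np.sin(t)])
    return T((x,y,w),L)
f=least_squares(lambda v:(proj(m,P(v))-c).ravel(),[500,230,-.4,.7,.7]); print(f.x.round(3),f.fun.round(1))
C=f.x[:3]
box=[[348.46,264.43],[367.25,194.64],[397.91,202.90],[379.12,272.69]]
b=ray(m,box,4); ct=b.mean(0); e=b[1]-b[0]; print("mat",ct.round(1),np.arctan2(e[1],e[0]),np.linalg.norm(b[1]-b[0]),np.linalg.norm(b[2]-b[1]))
inv=lambda q:((q-[C[0],C[1],0])@R.from_euler("z",C[2]).as_matrix()).round(1)
print("glue cap",inv(ray(m,[122,200],150)),"body",inv(ray(m,[140,203],60)))
s=inv(ray(m,np.array([[200,400],[190,395],[300,225],[262,208]])/4.4+[144.5,149.5],63)); print("stone pts",s)
toolinfo(C)
E
```

```text
[ 5.37698e+02  2.28076e+02 -3.99000e-01  6.79000e-01  1.59000e-01] [-0.3  0.6  0.7  0.3 -1.  -1.3 -0.3 -0.7 -0.4 -0.7  0.5  0.9  2.5  1.4
 -1.6 -0.5]
mat [ 491.5 -224.3    4. ] -0.26497561227018346 195.4197669503722 85.85203935661212
glue cap [[-45.6 170.6 150. ]] body [[-40.2 157.5  60. ]]
stone pts [[-75.9  -0.1  63. ]
 [-75.6   6.4  63. ]
 [ 40.  -11.5  63. ]
 [ 40.2  12.9  63. ]]
t 0.1 tcp carton [ -53.9 -807.3  230.8] axes x,z in carton [[0.74, 0.673, 0.0], [-0.001, 0.001, -1.0]] F [ 0.6  1.1 -0. ] j [-1.46  0.31  1.5  -0.    1.33 -0.22] gf 0.0 gw 0.994
```

```bash
python3 -m crank '[[[1,-0.915,0,0,0,0,0],[1,-0.915,0,0,0,0,0],[1,-0.915,0,0,0,0,0],[1,-0.915,0,0,0,0,0],[1,-0.915,0,0,0,0,0],[1,-0.915,0,0,0,0,0],[1,-0.915,0,0,0,0,0],[1,-0.915,0,0,0,0,0]]]' 20
python3 -m crank '[[[1,-0.915,0,0,0,0,0],[1,-0.915,0,0,0,0,0],[1,-0.915,0,0,0,0,0],[1,-0.915,0,0,0,0,0],[1,-0.915,0,0,0,0,0],[1,-0.915,0,0,0,0,0],[1,-0.915,0,0,0,0,0],[1,-0.915,0,0,0,0,0]]]'
python3 -m crank '[[[1,-0.915,0,0,0,0,0],[1,-0.915,0,0,0,0,0],[1,-0.915,0,0,0,0,0],[1,-0.915,0,0,0,0,0],[1,-0.915,0,0,0,0,0],[1,-0.915,0,0,0,0,0],[1,-0.915,0,0,0,0,0],[1,-0.915,0,0,0,0,0]]]'
for i in 1; do python3 -m crank '[[[0,0,0,0,0,-0.95,0],[0,0,0,0,0,-0.95,0],[0,0,0,0,0,-0.95,0],[0,0,0,0,0,-0.95,0],[0,0,0,0,0,-0.95,0],[0,0,0,0,0,-0.95,0],[0,0,0,0,0,-0.95,0],[0,0,0,0,0,-0.95,0]]]'; done
python3 -m crank '[[[0,0,0,0,0,-0.95,0],[0,0,0,0,0,-0.95,0],[0,0,0,0,0,-0.95,0],[0,0,0,0,0,-0.95,0],[0,0,0,0,0,-0.95,0],[0,0,0,0,0,-0.95,0],[0,0,0,0,0,-0.95,0],[0,0,0,0,0,-0.95,0]]]'
python3 -m crank '[[[0,0,0,0,0,-0.95,0],[0,0,0,0,0,-0.95,0],[0,0,0,0,0,-0.1,0],[0,0,0,0,0,0,0],[0,0,0,0,0,0,0],[0,0,0,0,0,0,0],[0,0,0,0,0,0,0],[0,0,0,0,0,0,0]]]'
python3 - <<'E'
from h import *
C=[537.7,228.1,-.399]; s,r=toolinfo(C)
m=camera_model("wrist"); cv2.imwrite("pics/wrist1.png",capture("wrist"))
E
```

```text
time_s: 0.9
eef_pos: [302.6, -254.7, 231.1]
ee_rot: [-0.0, 0.986, 0.168, -0.0]
force: [0.9, -0.8, 0.3]
grip_width: -0.002
grip_force: 0.0
time_s: 1.7
eef_pos: [430.4, -15.6, 231.2]
ee_rot: [-0.0, 0.986, 0.169, -0.0]
force: [0.5, -0.3, 0.8]
grip_width: -0.001
grip_force: 0.0
time_s: 2.5
eef_pos: [558.2, 223.4, 230.9]
ee_rot: [0.0, 0.986, 0.169, -0.0]
force: [0.5, -0.4, 0.7]
grip_width: 0.002
grip_force: 0.0
time_s: 3.3
eef_pos: [557.7, 222.0, 230.9]
ee_rot: [-0.0, 0.763, 0.646, -0.0]
force: [-0.3, -0.4, 0.0]
grip_width: -0.003
grip_force: 0.0
time_s: 4.1
eef_pos: [557.7, 222.0, 230.8]
ee_rot: [-0.0, 0.331, 0.944, -0.0]
force: [-0.6, 0.3, -0.5]
grip_width: 0.002
grip_force: 0.0
time_s: 4.9
eef_pos: [557.9, 222.0, 231.3]
ee_rot: [-0.0, 0.2, 0.98, 0.0]
force: [0.4, 0.4, -0.8]
grip_width: 0.001
grip_force: 0.0
t 4.9 tcp carton [ 21.    2.3 231.3] axes x,z in carton [[-1.0, 0.003, 0.0], [-0.0, 0.0, -1.0]] F [ 0.4  0.4 -0.8] j [ 0.18  0.48  1.25  0.    1.41 -0.99] gf 0.0 gw 0.001
```

View pics/wrist1.png

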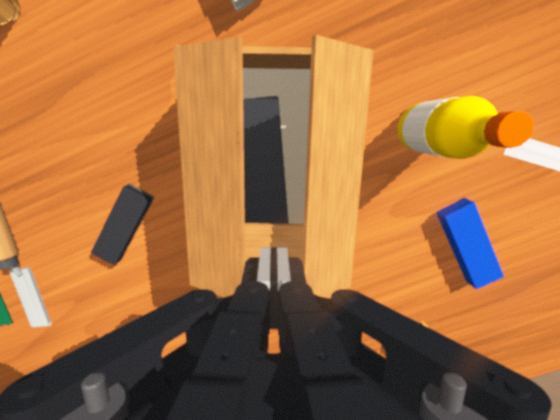

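The wrist view shows the right flap (176–242, 49) on the left of the picture and the left flap (315–372, 50) on the right, with a wide gap between them. The stone lies at (245–288, 97–222) and the glue at (465,125), clear of the carton. Next is a joint fit with both cameras.

Run:
```python
from h import *
m=camera_model("top"); w=camera_model("wrist"); s=sense()
W=np.eye(4); W[:3,:3]=R.from_quat(s["ee_rot"],scalar_first=True).as_matrix(); W[:3,3]=s["eef_pos"]; W=W@w["T_tool_cam"]
c=np.array([[193,42],[28,395],[455,163],[295,515],[265,72],[95,432],[350,108],[190,468]])/4.4+[145,150]-.5
cw=np.array([[372,50],[176,49],[315,37],[242,37]])
def P(v):
    x,y,w,a,b=v
    L=[[108,80,103],[-108,80,103],[108,-80,103],[-108,-80,103]]
    for s,t in((1,a),(-1,b)):
        for e in(108,-108): L.append([e,s*(80-66*np.cos(t)),102+66*np.sin(t)])
    return T((x,y,w),L)
def f(v):
    p=P(v); return np.r_[(proj(m,p)-c).ravel(),.7*(proj(w,p[[1,3,5,7]],W)-cw).ravel()]
o=least_squares(f,[537,228,-.4,.7,.7],loss="soft_l1"); print(o.x.round(3),f(o.x).round(1))
C=o.x[:3]
inv=lambda q:((q-[C[0],C[1],0])@R.from_euler("z",C[2]).as_matrix()).round(1)
print("stone",inv(ray(w,[[245,97],[277,97],[288,222],[247,222]],63,W)),"near wall",inv(ray(w,[[245,48],[312,50]],100,W)))
print("inner edge",inv(ray(w,[[247,224],[304,224]],110,W)))
toolinfo(C)
```

```text
[ 5.38770e+02  2.28734e+02 -4.12000e-01  6.64000e-01  5.18000e-01] [ 0.1  0.   0.1 -0.7 -0.9 -1.1 -1.3 -1.   0.2 -0.9  0.   0.1  0.5  0.1
 -1.4  0.7  0.2  0.2 -0.8 -0.7 -0.2 -0.8 -0.2  0.8]
stone [[-74.4 -27.4  63. ]
 [-74.7   3.6  63. ]
 [ 52.8  17.4  63. ]
 [ 53.3 -27.2  63. ]] near wall [[-109.2  -23.5  100. ]
 [-108.3   31.5  100. ]]
inner edge [[ 39.5 -23.  110. ]
 [ 39.   29.6 110. ]]
t 4.95 tcp carton [ 20.2   1.5 231.3] axes x,z in carton [[-1.0, -0.01, 0.0], [-0.0, 0.0, -1.0]] F [0.7 0.5 0.2] j [ 0.18  0.48  1.25  0.    1.41 -0.99] gf 0.0 gw -0.006
```

```bash
python3 -m crank '[[[0.16,0.04,0.87,0,0,0,0],[0.16,0.04,0.87,0,0,0,0],[0.16,0.04,0.87,0,0,0,0],[0.16,0.04,0.87,0,0,0,0],[0.16,0.04,0.87,0,0,0,0],[0,0,0,0,0,0,0],[0,0.14,0,0,0,0,0],[0,0.14,0,0,0,0,0]]]' | grep -E "eef|force"
python3 -m crank '[[[0,0.22,-0.22,0,0,0,0],[0,0.22,-0.22,0,0,0,0],[0,0.34,-0.19,0,0,0,0],[0,0.34,-0.19,0,0,0,0],[0,0.39,-0.09,0,0,0,0],[0,0.39,-0.09,0,0,0,0],[0,0.54,0.24,0,0,0,0],[0,0.54,0.24,0,0,0,0]]]'| grep -E "eef|force"
python3 -m crank '[[[0,0,0,0,0,0,0],[0,-0.86,0.2,0,0,0,0],[0,-0.86,0.2,0,0,0,0],[0,-0.86,0.2,0,0,0,0],[0,-0.86,0.2,0,0,0,0],[0,0,0,0,0,0,0],[0,-0.2,0,0,0,0,0],[0,-0.2,0,0,0,0,0]]]'| grep -E "eef|force"
python3 -m crank '[[[0,-0.23,-0.29,0,0,0,0],[0,-0.23,-0.29,0,0,0,0],[0,-0.32,-0.23,0,0,0,0],[0,-0.32,-0.23,0,0,0,0],[0,-0.38,-0.12,0,0,0,0],[0,-0.38,-0.12,0,0,0,0],[0,-0.68,0.24,0,0,0,0],[0,-0.68,0.24,0,0,0,0]]]'| grep -E "eef|force"
python3 -m crank '[[[0,0,0,0,0,0,0],[0,0.88,-0.3,0,0,0,0],[0,0.88,-0.3,0,0,0,0],[0,0.88,-0.3,0,0,0,0],[0,0.88,-0.3,0,0,0,0],[0,0,-0.5,0,0,0,0],[0,0,-0.5,0,0,0,0],[0,0,0,0,0,0,0]]]'| grep -E "eef|force"
python3 - <<'E'
from h import *
toolinfo([538.8,228.7,-.412]); a=capture("top")[150:275,130:270]; b=capture("wrist")
a=cv2.resize(a,None,fx=2.5,fy=2.5,interpolation=2); b=cv2.resize(b,None,fx=.78,fy=.78); c=np.zeros((330,800,3),np.uint8); c[:312,:350]=a[:312]; c[:b.shape[0],355:355+b.shape[1]]=b[:330]; cv2.imwrite("pics/c2.png",c)
E
```

```text
eef_pos: [545.0, 240.9, 124.1]
force: [-4.4, -10.1, 8.1]
grip_force: 6.0
eef_pos: [573.6, 310.6, 135.5]
force: [1.0, -0.4, 0.3]
grip_force: 0.4
eef_pos: [536.0, 221.4, 115.9]
force: [0.3, -0.4, 0.5]
grip_force: 0.0
eef_pos: [503.9, 146.0, 135.6]
force: [0.6, 1.3, 0.3]
grip_force: 0.4
eef_pos: [539.3, 227.6, 192.7]
force: [0.7, -0.2, -0.1]
grip_force: 0.0
t 8.95 tcp carton [  0.9  -0.8 192.7] axes x,z in carton [[-1.0, -0.01, -0.003], [0.003, 0.002, -1.0]] F [ 0.7 -0.2 -0.1] j [ 0.2   0.47  1.37 -0.    1.3  -0.97] gf 0.0 gw -0.001
```

View pics/c2.png

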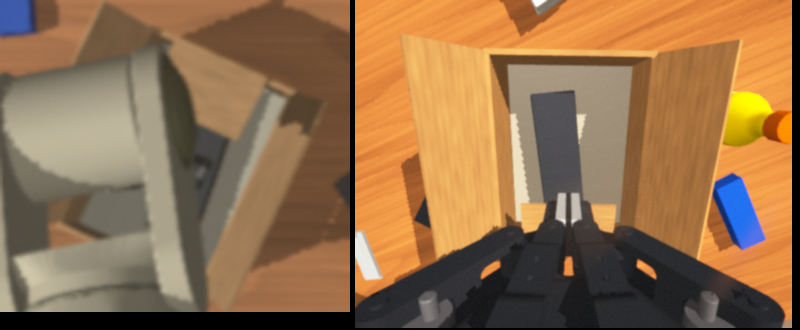

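The wrist view shows both outer flaps folded outward, with free corners at (403,35) and (741,41) outside the hinges at (486,50) and (657,53). The stone and the inner flap at (560,212) are exposed. Next I tilt the tool and hook the inner flap from below.

```bash
python3 -m crank '[[[0,0,0,0,-0.9,0,0],[0,0,0,0,-0.9,0,0],[0,0,0,0,-0.9,0,0],[0,0,0,0,-0.9,0,0],[0,0,0,0,-0.9,0,0],[0,0,0,0,-0.9,0,0],[0,0,0,0,0,0,0],[0,0,0,0,0,0,0]]]' | grep -E "eef|force"
python3 -m crank '[[[0.58,0,0.9,0,0,0,0],[0.58,0,0.9,0,0,0,0],[0.58,0,0.9,0,0,0,0],[0.29,0,0.45,0,0,0,0],[0.29,0,0.45,0,0,0,0],[0,0,0,0,0,0,0],[0,0,0,0,0,0,0],[0,0,0,0,0,0,0]]]' | grep -E "eef|force"
python3 - <<'E'
from h import *
C=[538.8,228.7,-.412]; toolinfo(C)
# outer flap angles from previous wrist view (tool down at carton 0.9,-0.8,192.7)
w=camera_model("wrist"); W=np.eye(4); c=R.from_euler("z",C[2]).as_matrix()
W[:3,:3]=c@np.c_[[-1,0,0],[0,1,0],[0,0,-1]]; W[:3,3]=T(C,[[.9,-.8,192.7]])[0]; W=W@w["T_tool_cam"]
for s,px in((1,[495,52]),(-1,[61,45])):
    f=lambda t:(proj(w,T(C,[[-108,s*(80-66*np.cos(t[0])),102+66*np.sin(t[0])]]),W)-px).ravel()
    o=least_squares(f,[2.]); print(s,o.x,o.fun.round(1))
E
```

```text
eef_pos: [538.5, 227.3, 190.2]
force: [-0.2, -0.4, 0.3]
grip_force: 0.0
eef_pos: [555.7, 220.1, 86.0]
force: [0.3, -0.1, -0.3]
grip_force: 0.0
t 10.65 tcp carton [19.  -1.1 86. ] axes x,z in carton [[-0.738, -0.006, -0.675], [0.675, 0.005, -0.738]] F [ 0.3 -0.1 -0.3] j [ 0.39  0.53  1.82 -1.19  0.54  0.2 ] gf 0.0 gw -0.002
1 [2.19576146] [ 0.6 -1.9]
-1 [2.08761781] [0.7 3.2]
```

```bash
python3 -m crank '[[[-0.16,0,0.15,0,0,0,0],[-0.16,0,0.15,0,0,0,0],[-0.16,0,0.15,0,0,0,0],[-0.16,0,0.15,0,0,0,0],[0,0,0,0,0,0,0],[-0.35,0,-0.22,0,0,0,0],[-0.35,0,-0.22,0,0,0,0],[0,0,0,0,0,0,0]]]' | grep -E "eef|force"
python3 -c "
from h import *
toolinfo([538.8,228.7,-.412])"
python3 -m crank '[[[-0.54,0,-0.12,0,0,0,0],[-0.54,0,-0.12,0,0,0,0],[-0.42,0,0.19,0,0,0,0],[-0.42,0,0.19,0,0,0,0],[-0.24,0,0.3,0,0,0,0],[-0.24,0,0.3,0,0,0,0],[-0.11,0,0.31,0,0,0,0],[-0.11,0,0.31,0,0,0,0]]]' | grep -E "eef|force"
python3 -m crank '[[[0,0,0.31,0,0,0,0],[0,0,0,0,0,0,0],[0,0,0,0,0,0,0],[0,0,-0.9,0,0,0,0],[0,0,-0.9,0,0,0,0],[0,0,-0.9,0,0,0,0],[0,0,-0.9,0,0,0,0],[0,0,-0.9,0,0,0,0]]]' | grep -E "eef|force"
python3 -c "
from h import *
toolinfo([538.8,228.7,-.412]); a=capture('scene')[100:280,250:460]
cv2.imwrite('pics/s3.png',cv2.resize(a,None,fx=3,fy=3,interpolation=2))"
```

```text
eef_pos: [580.9, 209.6, 105.6]
force: [0.2, 0.9, 0.3]
grip_force: 0.0
t 11.45 tcp carton [ 46.2  -0.7 105.6] axes x,z in carton [[-0.737, -0.007, -0.675], [0.675, 0.006, -0.737]] F [0.2 0.9 0.3] j [ 0.35  0.52  1.77 -1.1   0.54  0.07] gf 0.0 gw -0.0
eef_pos: [646.4, 181.3, 123.0]
force: [-0.6, 0.1, 0.9]
grip_force: 0.6
eef_pos: [580.1, 209.8, 201.6]
force: [1.1, 0.6, -1.0]
grip_force: 0.0
t 13.05 tcp carton [ 45.4  -0.8 201.6] axes x,z in carton [[-0.738, -0.008, -0.674], [0.674, 0.005, -0.738]] F [ 1.1  0.6 -1. ] j [ 0.35  0.37  1.69 -0.83  0.68 -0.26] gf 0.0 gw 0.001
```

View pics/s3.png

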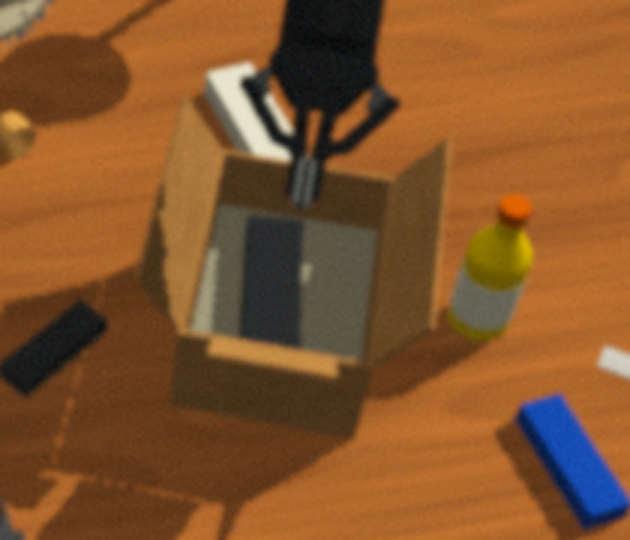

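The scene view shows the inner flap folded back over the far edge, as a band at (275,357). Both outer flaps are open and the stone (240–303, 217–345) is fully exposed. I'll straighten the tool, open the fingers and measure the stone.

```bash
python3 -m crank '[[[0,0,0,0,0.9,0,70],[0,0,0,0,0.9,0,70],[0,0,0,0,0.9,0,70],[0,0,0,0,0.9,0,70],[0,0,0,0,0.9,0,70],[0,0,0,0,0.9,0,70],[0,0,0,0,0,0,70],[0,0,0,0,0,0,70]]]' | grep -E "eef|force"
python3 -m crank '[[[0.95,-0.1,0,0,0,0,70],[0.95,-0.1,0,0,0,0,70],[0.95,-0.1,0,0,0,0,70],[0.95,-0.1,0,0,0,0,70],[0,-0.1,-0.5,0,0,0,70],[0,0,-0.5,0,0,0,70],[0,0,0,0,0,0,70],[0,0,0,0,0,0,70]]]' | grep -E "eef|force"
python3 -c "
from h import *
C=[538.8,228.7,-.412]
toolinfo(C); cv2.imwrite('pics/w4.png',capture('wrist'))
m=camera_model('scene')
for t in (1.6,1.8,2.0,2.2,2.4): print(t,((proj(m,T(C,[[110-70*np.cos(t),y,102+70*np.sin(t)] for y in(-50,50)]))-[250,100])*3).round(0).tolist())
print(((proj(m,T(C,[[110,y,102] for y in(-50,50)]))-[250,100])*3).round(0).tolist())
"
```

```text
eef_pos: [581.1, 208.7, 200.0]
force: [0.1, 0.7, 0.7]
grip_force: 0.0
eef_pos: [489.5, 234.7, 226.4]
force: [-0.8, -0.5, 0.1]
grip_force: 0.0
t 14.7 tcp carton [-47.6 -14.2 226.4] axes x,z in carton [[-1.0, -0.007, 0.003], [-0.003, -0.002, -1.0]] F [-0.8 -0.5  0.1] j [ 0.23  0.36  1.45 -0.    1.34 -0.93] gf 0.0 gw 0.817
1.6 [[222.0, 282.0], [352.0, 304.0]]
1.8 [[219.0, 297.0], [350.0, 319.0]]
2.0 [[216.0, 314.0], [347.0, 336.0]]
2.2 [[213.0, 332.0], [344.0, 354.0]]
2.4 [[210.0, 350.0], [341.0, 372.0]]
[[215.0, 337.0], [339.0, 358.0]]
```

View pics/w4.png

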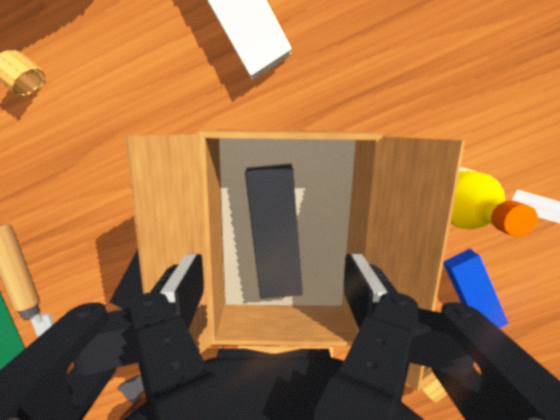

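The wrist view shows the whole stone, with top corners at about (248,171), (294,170), (301,296) and (260,299). It is well clear of the walls.

```bash
python3 -c "
from h import *
C=[538.8,228.7,-.412]
w=camera_model('wrist'); s=sense()
W=np.eye(4); W[:3,:3]=R.from_quat(s['ee_rot'],scalar_first=True).as_matrix(); W[:3,3]=s['eef_pos']; W=W@w['T_tool_cam']
q=ray(w,[[248,171],[294,170],[301,296],[260,299]],63,W)
c=((q-[C[0],C[1],0])@R.from_euler('z',C[2]).as_matrix()); print(c.round(1),c.mean(0))
l=c[3]-c[0]; r=c[2]-c[1]; print([np.arctan2(v[1],v[0]) for v in(l,r)],np.linalg.norm(l),np.linalg.norm(r))
e=((ray(w,[[204,133],[380,136]],100,W)-[C[0],C[1],0])@R.from_euler('z',C[2]).as_matrix()); print('near wall corners',e.round(1))
"
```

```text
[[-71.8 -41.2  63. ]
 [-73.2   5.6  63. ]
 [ 71.8  17.4  63. ]
 [ 76.2 -29.7  63. ]] [  0.74597036 -11.9858218   63.        ]
[np.float64(0.07733293677981172), np.float64(0.08116883485733956)] 148.46138033752632 145.52463975563043
near wall corners [[-110.1  -75.6  100. ]
 [-108.7   76.9  100. ]]
```

```bash
python3 -m crank '[[[-0.65,0.03,0,0,0,-0.18,66],[-0.65,0.03,0,0,0,-0.18,66],[-0.64,0.03,0,0,0,-0.16,66],[0,0,0.9,0,0,0,66],[0,0,0.9,0,0,0,66],[0,0,0.9,0,0,0,66],[0,0,0.8,0,0,0,66],[0,0,0,0,0,0,66]]]' | grep -E "eef|force"
python3 -c "
from h import *
toolinfo([538.8,228.7,-.412]); cv2.imwrite('pics/w5.png',capture('wrist')[150:])"
```

```text
eef_pos: [533.2, 218.4, 135.4]
force: [0.1, 0.2, -0.9]
grip_force: 0.0
t 15.55 tcp carton [ -1.1 -11.7 135.4] axes x,z in carton [[-0.997, -0.079, 0.009], [-0.009, -0.006, -1.0]] F [ 0.1  0.2 -0.9] j [ 0.19  0.52  1.46 -0.    1.18 -1.05] gf 0.0 gw 0.77
```

View pics/w5.png

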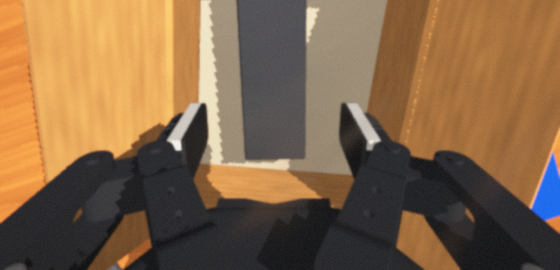

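The fingers straddle the stone evenly (pads at px 190 and 360, stone 243–305), so I'll descend.

```bash
python3 -m crank '[[[0,0,0.6,0,0,0,66],[0,0,0.6,0,0,0,66],[0,0,0.4,0,0,0,66],[0,0,0.3,0,0,0,66],[0,0,0.3,0,0,0,66],[0,0,0.3,0,0,0,66],[0,0,0.3,0,0,0,66],[0,0,0,0,0,0,66]]]' | grep -E "eef|force"
python3 -m crank '[[[0,0,0.3,0,0,0,66],[0,0,0.3,0,0,0,66],[0,0,0.2,0,0,0,66],[0,0,0.2,0,0,0,66],[0,0,0.14,0,0,0,66],[0,0,0,0,0,0,66],[0,0,0,0,0,0,66],[0,0,0,0,0,0,66]]]' | grep -E "eef|force"
```

```text
eef_pos: [533.6, 218.8, 67.6]
force: [-0.1, 0.4, -0.5]
grip_force: 0.0
eef_pos: [534.2, 220.0, 39.9]
force: [3.1, 8.5, -2.7]
grip_force: 0.0
```

```bash
python3 -m crank '[[[0,0,0,0,0,0,58],[0,0,0,0,0,0,54],[0,0,0,0,0,0,46],[0,0,0,0,0,0,40],[0,0,0,0,0,0,40],[0,0,0,0,0,0,40],[0,0,0,0,0,0,40],[0,0,0,0,0,0,40]]]' 60
python3 -c "
from h import *
toolinfo([538.8,228.7,-.412])"
```

```text
time_s: 18.0
eef_pos: [534.0, 218.5, 40.4]
ee_rot: [-0.002, 0.165, 0.986, -0.001]
force: [-2.3, -2.8, 4.8]
grip_width: 0.576
grip_force: 64.8
t 18.0 tcp carton [ -0.3 -11.2  40.4] axes x,z in carton [[-0.997, -0.08, 0.004], [-0.004, -0.003, -1.0]] F [-2.3 -2.8  4.8] j [ 0.19  0.64  1.54 -0.    0.97 -1.05] gf 64.75430488586426 gw 0.576
```

```bash
python3 -m crank '[[[0,0,-0.2,0,0,0,40],[0,0,-0.3,0,0,0,40],[0,0,-0.5,0,0,0,40],[0,0,-0.5,0,0,0,40],[0,0,-0.5,0,0,0,40],[0,0,-0.5,0,0,0,40],[0,0,-0.5,0,0,0,40],[0,0,-0.5,0,0,0,40]]]'
python3 -m crank '[[[0,0,-0.6,0,0,0,40],[0,0,-0.6,0,0,0,40],[0,0,-0.6,0,0,0,40],[0,0,-0.6,0,0,0,40],[0,0,-0.5,0,0,0,40],[0,0,0,0,0,0,40],[0,0,0,0,0,0,40],[0,0,0,0,0,-0.48,40]]]'
python3 -c "
from h import *
toolinfo([538.8,228.7,-.412])"
```

```text
time_s: 18.8
eef_pos: [534.3, 219.0, 128.7]
ee_rot: [-0.002, 0.165, 0.986, -0.001]
force: [0.3, -0.5, -6.0]
grip_width: 0.571
grip_force: 63.4
time_s: 19.6
eef_pos: [534.2, 218.9, 199.1]
ee_rot: [-0.003, 0.132, 0.991, -0.001]
force: [-0.2, -0.1, -6.7]
grip_width: 0.569
grip_force: 63.5
t 19.6 tcp carton [ -0.3 -10.8 199.1] axes x,z in carton [[-0.989, -0.147, 0.006], [-0.005, -0.004, -1.0]] F [-0.2 -0.1 -6.7] j [ 0.19  0.46  1.38  0.    1.31 -1.12] gf 63.467713594436646 gw 0.569
```

```bash
python3 -m crank '[[[-0.08,-0.45,0,0,0,0,40],[-0.15,-0.88,0,0,0,0,40],[-0.15,-0.88,0,0,0,0,40],[-0.15,-0.88,0,0,0,0,40],[-0.15,-0.88,0,0,0,0,40],[-0.15,-0.88,0,0,0,0,40],[-0.15,-0.88,0,0,0,0,40],[-0.15,-0.88,0,0,0,0,40]]]'|grep -E "eef|force"
python3 -m crank '[[[-0.15,-0.88,0,0,0,0,40],[-0.15,-0.88,0,0,0,0,40],[-0.15,-0.88,0,0,0,0,40],[-0.15,-0.88,0,0,0,0,40],[-0.15,-0.88,0,0,0,0,40],[-0.15,-0.88,0,0,0,0,40],[-0.15,-0.88,0,0,0,0,40],[-0.15,-0.88,0,0,0,0,40]]]'|grep -E "eef|force"
python3 -m crank '[[[-0.15,-0.88,0,0,0,0,40],[-0.15,-0.88,0,0,0,0,40],[-0.15,-0.88,0,0,0,0,40],[-0.15,-0.88,0,0,0,0,40],[-0.05,-0.37,0,0,0,0,40],[0,0,0,0,0,0,40],[0,0,0,0,0,0,40],[0,0,0,0,0,0,40]]]'|grep -E "eef|force"
python3 - <<'E'
from h import *
M=[491.5,-224.3,-.265]; s,r=toolinfo(M)
im=capture("wrist"); cv2.imwrite("pics/w6.png",im)
w=camera_model("wrist"); W=np.eye(4); W[:3,:3]=r.as_matrix(); W[:3,3]=s["eef_pos"]; W=W@w["T_tool_cam"]
print("expected mat corners px",proj(w,T(M,[[100,45,4],[100,-45,4],[-100,-45,4],[-100,45,4]]),W).round(0).tolist())
E
```

```text
eef_pos: [518.0, 50.6, 199.8]
force: [0.1, -0.4, -6.2]
grip_force: 63.5
eef_pos: [500.6, -126.9, 200.0]
force: [0.5, -0.0, -5.8]
grip_force: 63.5
eef_pos: [491.7, -222.8, 200.6]
force: [0.0, -0.3, -5.9]
grip_force: 63.7
t 22.0 tcp carton [-2.000e-01  1.500e+00  2.006e+02] axes x,z in carton [[-1.0, -0.001, 0.005], [-0.005, -0.002, -1.0]] F [ 0.  -0.3 -5.9] j [-0.64  0.37  1.5  -0.    1.28 -1.95] gf 63.67177605628967 gw 0.576
expected mat corners px [[309.0, 267.0], [236.0, 267.0], [230.0, 95.0], [315.0, 95.0]]
```

View pics/w6.png

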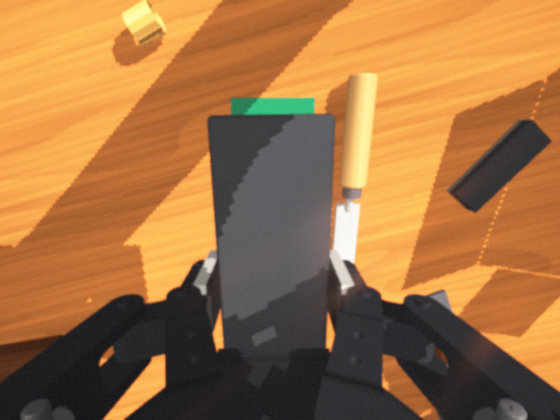

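The mat's near edge shows at (231–314, 98) against the expected (230–315, 95), so the stone is well placed over it. The chisel (345–377) is clear, so I'll lower the stone.

```bash
python3 -m crank '[[[0,-0.06,0.5,0,0,0,40],[0,0,0.7,0,0,0,40],[0,0,0.7,0,0,0,40],[0,0,0.7,0,0,0,40],[0,0,0.7,0,0,0,40],[0,0,0.7,0,0,0,40],[0,0,0.7,0,0,0,40],[0,0,0.6,0,0,0,40]]]'|grep -E "eef|force"
python3 -m crank '[[[0,0,0.5,0,0,0,40],[0,0,0.5,0,0,0,40],[0,0,0.4,0,0,0,40],[0,0,0.3,0,0,0,40],[0,0,0.2,0,0,0,40],[0,0,0.1,0,0,0,40],[0,0,0,0,0,0,40],[0,0,0,0,0,0,40]]]'|grep -E "eef|force"
```

```text
eef_pos: [490.3, -224.6, 66.4]
force: [0.2, 1.0, -6.4]
grip_force: 63.7
eef_pos: [490.7, -225.5, 18.5]
force: [0.1, 0.2, -5.7]
grip_force: 63.7
```

```bash
python3 -m crank '[[[0,0,0.06,0,0,0,40],[0,0,0.06,0,0,0,40],[0,0,0.06,0,0,0,40],[0,0,0.04,0,0,0,40],[0,0,0.04,0,0,0,40],[0,0,0.04,0,0,0,40],[0,0,0,0,0,0,40],[0,0,0,0,0,0,40]]]'|grep -E "eef|force"
```

```text
eef_pos: [490.5, -225.3, 10.7]
force: [-1.4, -0.0, -6.5]
grip_force: 63.7
```

```bash
python3 -m crank '[[[0,0,0.02,0,0,0,40],[0,0,0.02,0,0,0,40],[0,0,0.02,0,0,0,40],[0,0,0,0,0,0,40],[0,0,0,0,0,0,40],[0,0,0,0,0,0,40],[0,0,0,0,0,0,40],[0,0,0,0,0,0,40]]]'|grep -E "eef|force"
```

```text
eef_pos: [490.4, -225.3, 9.4]
force: [-4.3, 2.8, 3.1]
grip_force: 64.8
```

Contact is made at about 9 N. I'll open the fingers gently and back off straight up.

```bash
python3 -m crank '[[[0,0,0,0,0,0,50],[0,0,0,0,0,0,53],[0,0,0,0,0,0,56],[0,0,0,0,0,0,60],[0,0,0,0,0,0,64],[0,0,0,0,0,0,64],[0,0,0,0,0,0,64],[0,0,0,0,0,0,64]]]' 20 |grep -E "eef|force|width"
python3 -m crank '[[[0,0,-0.1,0,0,0,64],[0,0,-0.2,0,0,0,64],[0,0,-0.4,0,0,0,64],[0,0,-0.8,0,0,0,64],[0,0,-0.9,0,0,0,64],[0,0,-0.9,0,0,0,64],[0,0,-0.9,0,0,0,64],[0,0,-0.9,0,0,0,64]]]'|grep -E "eef|force"
python3 -m crank '[[[0.9,0,-0.9,0,0,0,64],[0.9,0,-0.9,0,0,0,64],[0.9,0,-0.9,0,0,0,64],[0.9,0,0,0,0,0,64],[0,0,0,0,0,0,64],[0,0,0,0,0,0,64],[0,0,0,0,0,0,64],[0,0,0,0,0,0,64]]]'|grep -E "eef|force"
python3 -c "
from h import *
t=capture('scene'); cv2.imwrite('pics/s7.png',cv2.resize(t[110:370,130:450],None,fx=2.2,fy=2.2,interpolation=2)); print(sense()['time_s'])"
```

```text
eef_pos: [490.4, -225.3, 9.2]
force: [-0.2, 0.2, 0.5]
grip_width: 0.744
grip_force: 0.0
eef_pos: [491.0, -225.2, 138.5]
force: [0.0, -0.1, 0.1]
grip_force: 0.0
eef_pos: [404.8, -201.6, 204.4]
force: [0.2, -1.0, -0.3]
grip_force: 0.0
27.7
```

View pics/s7.png

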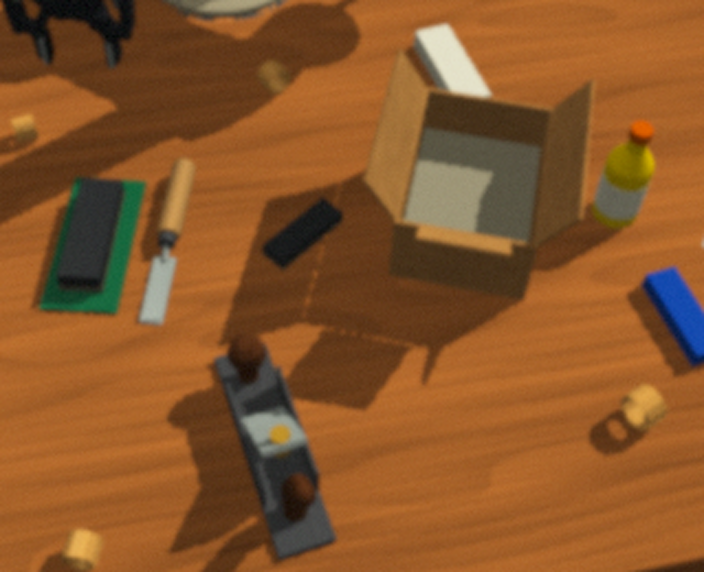

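The scene view shows the stone flat on the mat at about (92,232), aligned with it. All three flaps are folded back, and the chisel, glue and plane are where they started. I'm handing in.

```bash
python3 -c "
from rig import *
print(finish_job())"
```

```text
the job is handed in; nothing more can be done
None
```

The job is handed in, with no verdict returned: the last camera view shows the stone flat and lengthwise on the green mat, centred to within a few millimetres by the tool position at release, all three flaps folded back, and the chisel, glue bottle and plane in place.

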